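# Line up and weigh down a straightedge on a drum panel

### The job

Slide the aluminium straightedge across the plywood panel, without lifting it off, until its blue-striped edge touches both red pins. Then lower the green weight onto the bare metal at either side of the straightedge's wooden grip, so that it holds the straightedge there, still touching both pins. Leave the jar, the red lid and the stapler alone.

Things in the scene. Friction and masses are not known exactly. Their poses are not given: they have to be found in the camera images.
- panel: Plywood panel lying fixed on the bench, 300 mm (its x) by 340 mm (its y), 12 mm thick; a few flat paint marks; lacquered, so the straightedge slides easily on it. Origin at the centre of its underside, z up.
- pin_a_top (a point): Centre of the top of a fixed red round pin standing on the panel, in the middle of a white painted spot: 16 mm diameter, 8 mm high above the panel's top face.
- pin_b_top (a point): The same for the second, identical red pin, about 115 to 150 mm from the first. Nothing else stands on the panel but the straightedge.
- straightedge_mid (a point): Loose aluminium straightedge, 0.2 to 0.4 kg, flat on the panel: 200 mm long (its y), 50 wide (x), 10 thick. Working edge: the blue-striped long face at x = +25 mm, facing the pins; touching one, the pin centre is at x = +33 mm. On its middle a wooden grip 22 mm wide (x), 50 long (y), 40 high (top 50 mm above the underside). This point: middle of the bar, 25 mm above its underside.
- weight_mid (a point): Loose steel weight, 0.3 to 0.6 kg: green disc of 48 mm diameter, 28 mm high, with a bare steel upright grip post on top, 24 mm diameter, 36 mm high (overall 64 mm). It stands on the bench left or right of the panel. This point: on its axis, 32 mm above its underside; z up.
- jar: Bystander: closed jar of yellow paint with a white cap, 80 mm diameter, 99 mm high. Origin at the centre of its underside.
- red_lid: Bystander: red round lid lying on the bench, 84 mm diameter, 18 mm high. Origin at the centre of its underside.
- stapler: Bystander: black, red and steel stapler, 150 mm long (its x), 28 mm wide, 36 mm high. Origin at the centre of its underside.
Not all that is in view belongs to the job. Of the things shaped like the part that bears straightedge_mid, the aluminium one is meant. Of the things that look like the part that bears weight_mid, the smaller one is meant.

How it is judged (in metres and radians):
On the way, in this order (a step that is already met when the one before it is completed fails the run):
1. the straightedge's working edge touches both pins (gap under 2 mm at each), lying flat (x of pin_a_top in the frame of straightedge_mid between 0.0305 and 0.035 m and y of pin_a_top in the frame of straightedge_mid between -0.097 and 0.097 m and x of pin_b_top in the frame of straightedge_mid between 0.0305 and 0.035 m and y of pin_b_top in the frame of straightedge_mid between -0.097 and 0.097 m and angle between straightedge_mid's own z axis and vertical below 0.05 rad), for 0.2 s.
2. the weight is brought down, still in the gripper, to within 6 mm of the bare metal beside the grip: not dropped from higher (z of weight_mid in the frame of straightedge_mid between 0.013 and 0.023 m and x of weight_mid in the frame of straightedge_mid between -0.015 and 0.015 m and (y of weight_mid in the frame of straightedge_mid between 0.044 and 0.092 m or y of weight_mid in the frame of straightedge_mid between -0.092 and -0.044 m) and angle between weight_mid's own z axis and vertical below 0.08 rad and contact force between the fingers and weight above 0.3 N).
At the end, for the whole second after the job is handed in: Straightedge flat on the panel, blue-striped edge against both pins (gap under 2 mm at each, both within its length); weight upright on the bare metal beside the grip (axis within 15 mm of the centre line, 44 to 92 mm from the middle); both at rest (all of step 1 and z of weight_mid in the frame of straightedge_mid between 0.013 and 0.021 m and x of weight_mid in the frame of straightedge_mid between -0.015 and 0.015 m and (y of weight_mid in the frame of straightedge_mid between 0.044 and 0.092 m or y of weight_mid in the frame of straightedge_mid between -0.092 and -0.044 m) and angle between weight_mid's own z axis and vertical below 0.08 rad and linear speed of each of straightedge, weight below 0.01 m/s); the robot touches nothing.
It fails at once if the straightedge is lifted more than 12 mm off the panel (z of straightedge_mid in the frame of panel above 0.049 m).
It fails at once if the jar, the red lid or the stapler is moved by more than 30 mm (distance of any of jar, red_lid, stapler from where it was at the start of the episode above 0.03 m).
It also fails if it takes over 56 s, if anything falls off the work surface, if the arm or the gripper's body presses on something with over 40 N, if the wrist force passes 120 N, or if a joint passes its speed limit or range.

### The arm

A 6-joint arm with a two-finger parallel gripper is mounted at the origin on the work surface. World frame = base frame: x ahead of the robot, y to its left, z up, the work surface at z = 0. Lengths are in m, angles in degrees, forces in N, time in s.
With the tool pointing down it reaches from about 0.3 to 0.85 m from the base axis. Payload 4.2 kg.
Tool frame: the origin (TCP) lies midway between the tips of the shut fingers; the grasp point (between the pads) lies 19 mm behind it; z points along the fingers, y is the direction in which the jaws open and shut (so a half turn about z gives the same grasp; the last joint's range is limited). The gripper opens to 91 mm and grips with 3 to 60 N. Pads are 32 mm wide; open, the fingers measure 118 mm over their backs; the gripper's body (76 mm by 178 mm) begins 60 mm behind the grasp point.
Start: joints at [-78.438, 18.312, 89.639, -0, 72.044, -1.146], TCP at [0.126, -0.561, 0.214] pointing down, gripper open.
Joint ranges: [-177.97, 177.97], [-48.28, 115.42], [12.27, 149.76], [-77.06, 257.06], [2.81, 150.46], [-146.56, 146.56]. Speed limits (degrees/s): [147.25, 147.25, 180, 180, 180, 180].

### API

Orientations are given as [roll, pitch, yaw] about the fixed x, y, z axes, in that order (R = Rz(yaw) Ry(pitch) Rx(roll)).
In Python, from workcell import robot, imaging gives the robot as it stands.
- The arm moves only by the tool play_rows, never from a script. Its argument "commands" is a list of rows, each an object with "hand": the opening, from 0 (shut) to 1 (fully open); "translation": the shift along the tool's x, y, z in cm, a list of three; "rot": the turn, a rotation vector about the tool's x, y, z in units of 5 degrees (1.0 is 5 degrees), a list of three. In form: [{"hand": hand, "translation": [x, y, z], "rot": [wx, wy, wz]}, ...]. A call has 1 to 20 rows; each row shifts and turns the commanded pose from where the row before left it, along the tool's axes as they then stand; what a row does not reach is not made up. A row lasts 1/12 s, in which the tool goes at most 41.7 mm and 7.16 degrees, less where a joint would pass 70% of its speed; a pose out of reach is approached as far as the arm can. A call is refused whole if a number of a shift passes 4.17 or a number of a turn 1, either way. A call with a gripper value outside its range is refused whole. The fingers move at their own pace and stop on an object; "newtons" is the grip in N (left out, the last holds). Time passes only in rows, so rows that do not move let the fingers close. It gives the time, the measured TCP pose, the force and the opening at its end, in the units of the state.
- robot.read_state(): the state, without advancing time (a new reading comes with each control period).
- imaging.grab_frame(name): name is "side" or "top" or "wrist"; returns the picture (480x640x3 uint8, red, green, blue); there is no depth.
- imaging.get_calibration(name): a dict with "fx", "fy", "cx", "cy" (pixels), "k1" (the pictures are not rectified: a ray, as slopes to the right and down, at radius r is drawn at 1 + k1 r^2 times it, then the intrinsics apply), "R" (3x3) and "t" (3): a world point X has camera coordinates R X + t. Camera axes: x right, y down, z forward; pixel columns grow to the right and rows downward; lengths in m; the calibration is good to about 2 mm. A picture is of the moment at which its call begins: read the wrist's pose just before it. get_calibration takes no time and is no camera call; for the wrist camera it gives the pose at the moment of the call.
- robot.sign_off(): hands the job in, once; it reports no verdict.
The state is a dict: "time": time; "joint_pos": joint angles; "qvel": joint speeds; "joint_torque": joint torques, N m; "position": TCP position; "eef_rot": TCP orientation; "contact_force": force on the tool from outside, world axes, zero at the start; "ft_torque": the same for the moment, N m; "opening": finger opening in m.
Only numpy, scipy, OpenCV 4.12 (cv2) and the standard library are available. Lean on these libraries where they do the work, as an engineer would, in place of code of your own. Each camera call takes 0.05 s, during which the arm holds its last target. There are 200 camera calls.

## Working session

There is one attempt and no reset: what is moved stays moved. The work goes in short steps, Python scripts to look and compute and a tool call to move; the robot and the scene stay as the last step left them, time stands still between calls to the robot, and variables do not carry over. Pictures are saved under pics/ and viewed, about 8 in all and at most 12, crops included, and the job is handed in when it is done.

Besides the shell and the picture viewer there is one more tool, called after "Call:" as name([rows], argument=value, ...), one row to a line, values as JSON. play_rows: Moves the arm, as the interface text tells. Its arguments: {"type":"object","properties":{"commands":{"type":"array"},"newtons":{"type":"number"}},"required":["commands"]}

```bash
mkdir -p pics; ls; cat > h.py <<'E'
import numpy as np, cv2
from workcell import robot, imaging
def save(name,out):
    im=imaging.grab_frame(name); cv2.imwrite('pics/'+out,im[:,:,::-1]); return im
def pix2world(name,uv,z,c=None):
    c=c or imaging.get_calibration(name); R=np.array(c['R']);t=np.array(c['t'])
    d=np.array([(uv[0]-c['cx'])/c['fx'],(uv[1]-c['cy'])/c['fy']]); s=d.copy()
    for _ in range(30): s=d/(1+c['k1']*(s@s))
    r=R.T@np.array([s[0],s[1],1]); o=-R.T@t
    return o+r*(z-o[2])/r[2]
def w2pix(name,X,c=None):
    c=c or imaging.get_calibration(name); p=np.array(c['R'])@np.array(X)+np.array(c['t'])
    s=p[:2]/p[2]; s=s*(1+c['k1']*(s@s)); return np.array([s[0]*c['fx']+c['cx'],s[1]*c['fy']+c['cy']])
E
python3 - <<'E'
from h import *
print(robot.read_state())
for n in('top','side'):
    save(n,n+'0.png'); c=imaging.get_calibration(n); print(n,c)
E
```

```text
pics
{'time': 0.0, 'joint_pos': array([-7.84389763e+01,  1.83507539e+01,  8.97066341e+01, -1.30055914e-03,
        7.20422183e+01, -1.14671437e+00]), 'qvel': array([-0.04980715,  0.03088637,  0.08688676, -0.14695516, -0.08568476,
        0.02318807]), 'joint_torque': array([ 1.98954076e-03, -4.12455368e+01, -2.31971759e+01,  7.28971045e-02,
        4.56223113e-02, -1.51943536e-04]), 'position': array([ 0.12637293, -0.56042841,  0.21312762]), 'eef_rot': array([-1.79900389e+02, -7.57126048e-04,  1.27081395e+01]), 'contact_force': array([-0.89144793,  0.35097421, -0.60404316]), 'ft_torque': array([ 0.05330752, -0.00277447,  0.00735035]), 'opening': 0.09127322004956481}
top {'fx': 479.596247218045, 'fy': 479.596247218045, 'cx': 321.56871357271604, 'cy': 234.22009933871274, 'k1': -0.0740765123454537, 'R': array([[-0.02692691, -0.99956051, -0.01239862],
       [-0.98641324,  0.02857945, -0.16177806],
       [ 0.1620613 ,  0.00787398, -0.98674928]]), 't': array([0.02567082, 0.4968118 , 1.03230058])}
side {'fx': 489.9493553438436, 'fy': 489.9493553438436, 'cx': 321.6131949529933, 'cy': 236.61001037405515, 'k1': -0.04976072859987451, 'R': array([[-0.83291025, -0.55311772,  0.01792513],
       [-0.3920269 ,  0.56685094, -0.72456533],
       [ 0.39060905, -0.61052502, -0.68897298]]), 't': array([0.40400891, 0.23266821, 1.1494738 ])}
```

View pics/top0.png

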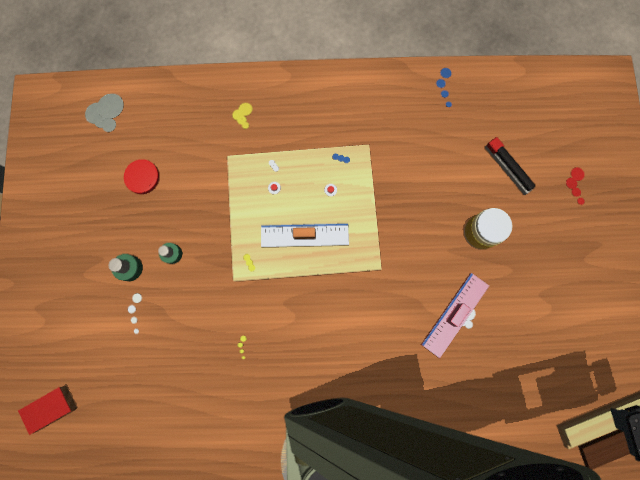

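View pics/side0.png

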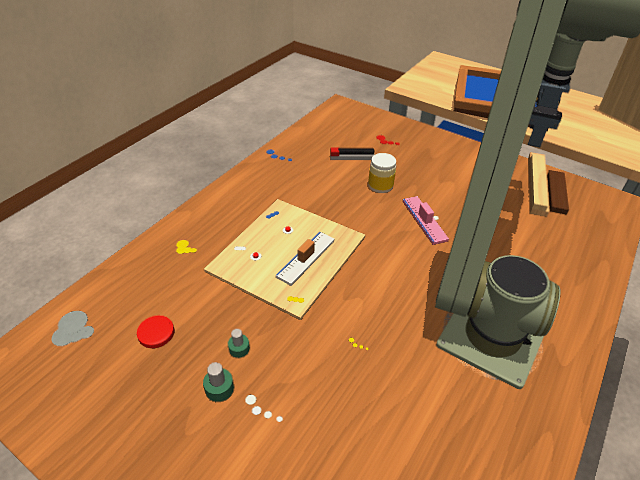

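The top view shows pins at about (274,188) and (331,190), the aluminium straightedge centred near (304,235), and the small green weight near (170,253), with its post top near (164,250). The pink straightedge and the larger weight are decoys. Next I'll refine these positions by segmentation.

```bash
python3 - <<'E'
from h import *
im=cv2.imread('pics/top0.png'); hsv=cv2.cvtColor(im,cv2.COLOR_BGR2HSV)
def cen(mask,x0,y0,x1,y1):
    m=np.zeros(mask.shape,np.uint8); m[y0:y1,x0:x1]=mask[y0:y1,x0:x1]; ys,xs=np.nonzero(m); return np.array([xs.mean(),ys.mean()]),len(xs),m
H,S,V=[hsv[:,:,i].astype(int) for i in range(3)]
red=((H<8)|(H>172))&(S>150)&(V>90)
for b in((264,178,284,198),(321,180,341,200)):
    u,n,_=cen(red,*b); print('pin',u,n,pix2world('top',u,.02))
met=((S<60)&(V>110))|((H>95)&(H<130)&(S>60)); u,n,m=cen(met,250,215,360,257)
m=cv2.morphologyEx(m.astype(np.uint8),cv2.MORPH_CLOSE,np.ones((15,15)))
c=max(cv2.findContours(m,0,2)[0],key=cv2.contourArea)
r=cv2.minAreaRect(c); bx=cv2.boxPoints(r); print(r); W=np.array([pix2world('top',p,.022) for p in bx]); print(W, W.mean(0))
for i in range(4): d=W[(i+1)%4]-W[i]; print(np.linalg.norm(d),np.degrees(np.arctan2(d[1],d[0])))
gr=(H>8)&(H<18)&(S>100)
u,n,_=cen(gr,285,222,325,245); print('grip',u,n,pix2world('top',u,.055))
st=(S<60)&(V>60); u,n,_=cen(st,155,240,182,262); print('post',u,n,pix2world('top',u,.055))
g=(H>60)&(H<95)&(S>70); u,n,_=cen(g,155,238,187,268); print('disc',u,n,pix2world('top',u,.02))
cs=[im[135:290,220:390],im[225:285,100:195]]
cv2.imwrite('pics/c1.png',np.vstack([cv2.resize(x,(680,int(x.shape[0]*680/x.shape[1])) if x is cs[0] else (0,0) ,fx=4,fy=4,interpolation=2) for x in cs[:1]]))
i2=cv2.imread('pics/side0.png')[195:380,190:380]
cv2.imwrite('pics/c2.png',cv2.resize(i2,None,fx=3,fy=3,interpolation=2))
E
```

```text
pin [273.69230769 186.76923077] 26 [0.61568658 0.12019641 0.02      ]
pin [330.5 189. ] 26 [ 0.60628201 -0.0116063   0.02      ]
((304.46905517578125, 234.57675170898438), (22.21214485168457, 87.41412353515625), 88.75463104248047)
[[ 0.52717402  0.15108358  0.022     ]
 [ 0.52571798 -0.04899234  0.022     ]
 [ 0.47449051 -0.04825121  0.022     ]
 [ 0.47580217  0.15030734  0.022     ]] [0.50079617 0.05103685 0.022     ]
0.20008121656613487 -90.41695869184677
0.0512328312860708 179.1711368328007
0.1985628784764024 89.62151300715165
0.05137770746209606 0.8656906471022657
grip [303.49361702 232.85531915] 235 [0.49918294 0.05149861 0.055     ]
post [163.98113208 250.87735849] 106 [0.46762727 0.36263923 0.055     ]
disc [172.69724771 253.82568807] 218 [0.46509726 0.35414151 0.02      ]
```

View pics/c1.png

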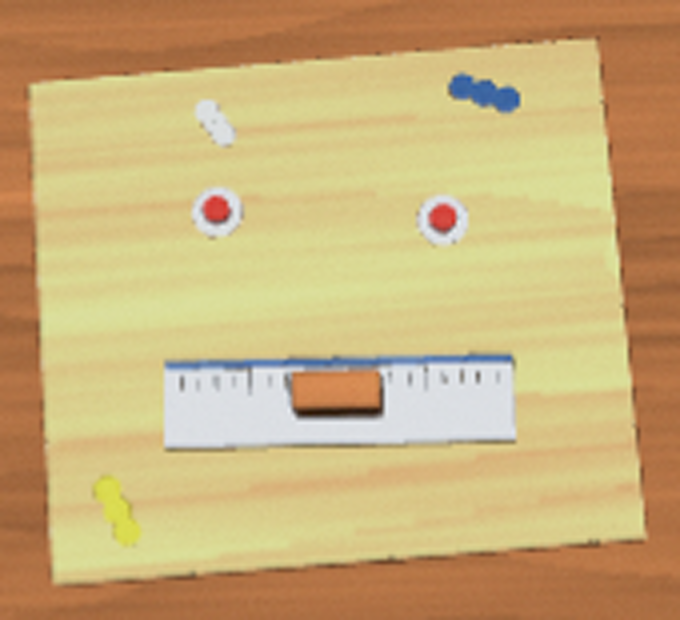

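The crop shows the blue stripe on the pin-facing (upper) edge. The wooden grip is in the middle of the bar and only the straightedge and pins stand on the panel. I'll move above the bar first, then rotate.

Call:
play_rows([
  {"hand": 1,"translation": [2.5,-2.57,0],"rot": [0,0,0]},
  {"hand": 1,"translation": [2.5,-2.57,0],"rot": [0,0,0]},
  {"hand": 1,"translation": [2.5,-2.57,0],"rot": [0,0,0]},
  {"hand": 1,"translation": [2.5,-2.57,0],"rot": [0,0,0]},
  {"hand": 1,"translation": [2.5,-2.57,0],"rot": [0,0,0]},
  {"hand": 1,"translation": [2.5,-2.57,0],"rot": [0,0,0]},
  {"hand": 1,"translation": [2.5,-2.57,0],"rot": [0,0,0]},
  {"hand": 1,"translation": [2.5,-2.57,0],"rot": [0,0,0]},
  {"hand": 1,"translation": [2.5,-2.57,0],"rot": [0,0,0]},
  {"hand": 1,"translation": [2.5,-2.57,0],"rot": [0,0,0]},
  {"hand": 1,"translation": [2.5,-2.57,0],"rot": [0,0,0]},
  {"hand": 1,"translation": [2.5,-2.57,0],"rot": [0,0,0]},
  {"hand": 1,"translation": [2.5,-2.57,0],"rot": [0,0,0]},
  {"hand": 1,"translation": [2.5,-2.57,0],"rot": [0,0,0]},
  {"hand": 1,"translation": [2.5,-2.57,0],"rot": [0,0,0]},
  {"hand": 1,"translation": [2.5,-2.57,0],"rot": [0,0,0]},
  {"hand": 1,"translation": [2.5,-2.57,0],"rot": [0,0,0]},
  {"hand": 1,"translation": [2.5,-2.57,0],"rot": [0,0,0]},
  {"hand": 1,"translation": [2.5,-2.57,0],"rot": [0,0,0]},
  {"hand": 1,"translation": [2.5,-2.57,0],"rot": [0,0,0]},
])

```text
time: 1.77
position: [0.5015, 0.0523, 0.2136]
eef_rot: [180.0, 0.0, 12.7]
contact_force: [-0.3, -1.1, 0.1]
opening: 0.091
```

Call:
play_rows([
  {"hand": 1,"translation": [0,0,0],"rot": [0,0,-0.96]},
  {"hand": 1,"translation": [0,0,0],"rot": [0,0,-0.96]},
  {"hand": 1,"translation": [0,0,0],"rot": [0,0,-0.96]},
  {"hand": 1,"translation": [0,0,0],"rot": [0,0,-0.96]},
  {"hand": 1,"translation": [0,0,0],"rot": [0,0,-0.96]},
  {"hand": 1,"translation": [0,0,0],"rot": [0,0,-0.96]},
  {"hand": 1,"translation": [0,0,0],"rot": [0,0,-0.96]},
  {"hand": 1,"translation": [0,0,0],"rot": [0,0,-0.96]},
  {"hand": 1,"translation": [0,0,0],"rot": [0,0,-0.96]},
  {"hand": 1,"translation": [0,0,0],"rot": [0,0,-0.96]},
  {"hand": 1,"translation": [0,0,0],"rot": [0,0,-0.96]},
  {"hand": 1,"translation": [0,0,0],"rot": [0,0,-0.96]},
  {"hand": 1,"translation": [0,0,0],"rot": [0,0,-0.96]},
  {"hand": 1,"translation": [0,0,0],"rot": [0,0,-0.96]},
  {"hand": 1,"translation": [0,0,0],"rot": [0,0,-0.96]},
  {"hand": 1,"translation": [0,0,0],"rot": [0,0,-0.96]},
  {"hand": 1,"translation": [0,0,0],"rot": [0,0,0]},
  {"hand": 1,"translation": [0,0,0],"rot": [0,0,0]},
])

```text
time: 3.27
position: [0.501, 0.0505, 0.2136]
eef_rot: [-180.0, 0.0, 89.4]
contact_force: [-0.4, -0.1, -0.2]
opening: 0.0913
```

```bash
python3 - <<'E'
from h import *
s=robot.read_state(); print(s['time'],s['position'],s['eef_rot'],s['joint_pos'],s['contact_force'])
c=imaging.get_calibration('wrist'); save('wrist','w1.png'); print(c)
for X in([.6157,.1202,.02],[.6063,-.0116,.02],[.501,.051,.062],[.466,.357,.064]): print(w2pix('wrist',X,c))
E
```

```text
3.2667 [0.50097361 0.05047035 0.21362897] [-1.79962494e+02  8.29600644e-03  8.93867234e+01] [ 4.44739917e+00  1.19003238e+01  9.86671421e+01 -5.29131570e-03
  6.94706253e+01  5.06253574e+00] [-0.36597658 -0.12678002 -0.23935556]
{'fx': 380.6835562720902, 'fy': 380.6835562720902, 'cx': 316.43881861306136, 'cy': 234.5405906444332, 'k1': -0.052461961718693405, 'R': array([[ 9.99930366e-01, -1.17592568e-02, -9.91874078e-04],
       [-1.09779814e-02, -9.57739770e-01,  2.87426540e-01],
       [-4.32987974e-03, -2.87395637e-01, -9.57802172e-01]]), 't': array([-0.50035325,  0.02032969,  0.40902945])}
[438.20887815 132.09338124]
[419.34048369 264.17431036]
[316.38236917 216.01932016]
[ 261.1080691  -206.85403451]
```

View pics/w1.png

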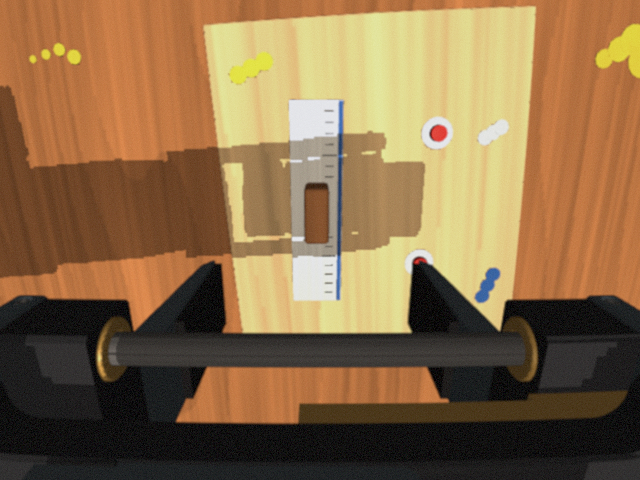

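The wrist view agrees with the estimates: pin A is at (439,132) against a prediction of (438,132), and the grip centre is near (317,214). Next I'll descend and grip the wooden grip.

Call:
play_rows([
  {"hand": 1,"translation": [0,0,2.5],"rot": [0,0,0]},
  {"hand": 1,"translation": [0,0,2.5],"rot": [0,0,0]},
  {"hand": 1,"translation": [0,0,2.5],"rot": [0,0,0]},
  {"hand": 0.6,"translation": [0,0,2.5],"rot": [0,0,0]},
  {"hand": 0.6,"translation": [0,0,2.5],"rot": [0,0,0]},
  {"hand": 0.6,"translation": [0,0,2.5],"rot": [0,0,0]},
  {"hand": 0.6,"translation": [0,0,2],"rot": [0,0,0]},
  {"hand": 0.6,"translation": [0,0,1.2],"rot": [0,0,0]},
  {"hand": 0.6,"translation": [0,0,0],"rot": [0,0,0]},
  {"hand": 0.6,"translation": [0,0,0],"rot": [0,0,0]},
], newtons=12)

```text
time: 4.15
position: [0.501, 0.0505, 0.0316]
eef_rot: [-179.9, 0.0, 89.5]
contact_force: [0.9, -1.1, 0.2]
opening: 0.0547
```

Call:
play_rows([
  {"hand": 0.4,"translation": [0,0,0],"rot": [0,0,0]},
  {"hand": 0.3,"translation": [0,0,0],"rot": [0,0,0]},
  {"hand": 0.2,"translation": [0,0,0],"rot": [0,0,0]},
  {"hand": 0.1,"translation": [0,0,0],"rot": [0,0,0]},
  {"hand": 0,"translation": [0,0,0],"rot": [0,0,0]},
  {"hand": 0,"translation": [0,0,0],"rot": [0,0,0]},
  {"hand": 0,"translation": [0,0,0],"rot": [0,0,0]},
  {"hand": 0,"translation": [0,0,0],"rot": [0,0,0]},
], newtons=12)

```text
time: 4.82
position: [0.5013, 0.0505, 0.0324]
eef_rot: [180.0, 0.0, 89.5]
contact_force: [-1.3, -0.8, 4.9]
opening: 0.0223
```

Call:
play_rows([
  {"hand": 0,"translation": [0.1,0.3,0],"rot": [0,0,0.12]},
  {"hand": 0,"translation": [0.1,0.6,0],"rot": [0,0,0.12]},
  {"hand": 0,"translation": [0.1,0.6,0],"rot": [0,0,0.12]},
  {"hand": 0,"translation": [0.1,0.6,0],"rot": [0,0,0.12]},
  {"hand": 0,"translation": [0.1,0.6,0],"rot": [0,0,0.12]},
  {"hand": 0,"translation": [0.1,0.6,0],"rot": [0,0,0.12]},
  {"hand": 0,"translation": [0.1,0.6,0],"rot": [0,0,0]},
  {"hand": 0,"translation": [0.1,0.6,0],"rot": [0,0,0]},
  {"hand": 0,"translation": [0.1,0.6,0],"rot": [0,0,0]},
  {"hand": 0,"translation": [0.1,0.6,0],"rot": [0,0,0]},
  {"hand": 0,"translation": [0,0.6,0],"rot": [0,0,0]},
  {"hand": 0,"translation": [0,0.6,0],"rot": [0,0,0]},
  {"hand": 0,"translation": [0,0.3,0],"rot": [0,0,0]},
  {"hand": 0,"translation": [0,0,0],"rot": [0,0,0]},
  {"hand": 0,"translation": [0,0,0],"rot": [0,0,0]},
])

```text
time: 6.07
position: [0.5746, 0.0564, 0.0325]
eef_rot: [179.9, -0.0, 85.9]
contact_force: [0.8, -0.3, 5.1]
opening: 0.0218
```

```bash
python3 - <<'E'
from h import *
s=robot.read_state(); print(s['time'],s['position'],s['eef_rot'],s['contact_force'],s['opening'])
c=imaging.get_calibration('wrist'); im=save('wrist','w2.png')
import json; json.dump({k:(np.array(v).tolist()) for k,v in c.items()},open('w2.json','w'))
a=save('top','t2.png')
cv2.imwrite('pics/m2.png',np.vstack([cv2.resize(a[135:265,220:400],(720,520))[:,:,::-1]]))
E
```

```text
6.0667 [0.57462306 0.05644631 0.03245298] [ 1.79874239e+02 -7.89017273e-03  8.59006252e+01] [ 0.83555818 -0.29162221  5.07237202] 0.021780371829512105
```

View pics/w2.png

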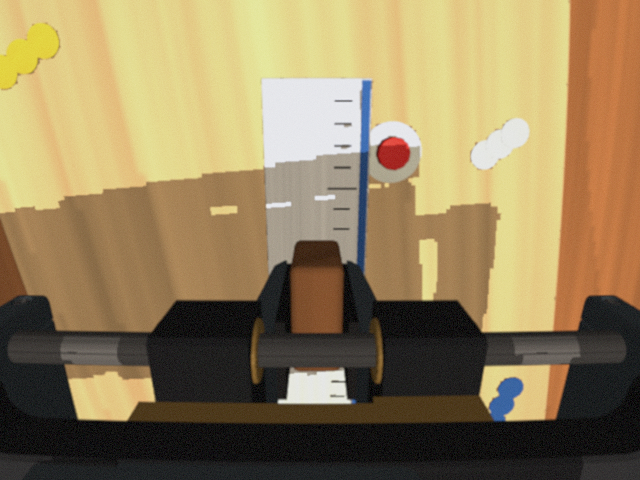

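The bar's blue edge is at u≈367 and pin A's left side at u≈377, so about 4 mm remains. I'll approach gently and watch the force.

Call:
play_rows([
  {"hand": 0,"translation": [0,0.1,0],"rot": [0,0,0]},
  {"hand": 0,"translation": [0,0.1,0],"rot": [0,0,0]},
  {"hand": 0,"translation": [0,0.05,0],"rot": [0,0,0]},
  {"hand": 0,"translation": [0,0.05,0],"rot": [0,0,0]},
  {"hand": 0,"translation": [0,0,0],"rot": [0,0,0]},
  {"hand": 0,"translation": [0,0,0],"rot": [0,0,0]},
])

```text
time: 6.67
position: [0.5761, 0.0563, 0.0324]
eef_rot: [-180.0, 0.0, 85.9]
contact_force: [-1.7, -0.2, 7.5]
opening: 0.022
```

Call:
play_rows([
  {"hand": 0,"translation": [0,0.05,0],"rot": [0,0,0]},
  {"hand": 0,"translation": [0,0,0],"rot": [0,0,0]},
  {"hand": 0,"translation": [0,0,0],"rot": [0,0,0]},
])

```text
time: 6.92
position: [0.5765, 0.0562, 0.0324]
eef_rot: [-180.0, 0.0, 85.9]
contact_force: [-2.1, 0.8, 6.5]
opening: 0.022
```

Call:
play_rows([
  {"hand": 0,"translation": [0,0.05,0],"rot": [0,0,0]},
  {"hand": 0,"translation": [0,0.05,0],"rot": [0,0,0]},
  {"hand": 0,"translation": [0,0.05,0],"rot": [0,0,0]},
  {"hand": 0,"translation": [0,0.05,0],"rot": [0,0,0]},
  {"hand": 0,"translation": [0,0,0],"rot": [0,0,0]},
  {"hand": 0,"translation": [0,0,0],"rot": [0,0,0]},
])

```text
time: 7.42
position: [0.5785, 0.0561, 0.0324]
eef_rot: [-180.0, 0.0, 85.9]
contact_force: [-2.5, 0.1, 7.5]
opening: 0.022
```

```bash
python3 - <<'E'
from h import *
s=robot.read_state(); print(s['time'],s['position'],s['eef_rot'],s['contact_force'],s['ft_torque'],s['opening'])
c=imaging.get_calibration('wrist'); im=save('wrist','w3.png')
for X in ([.6157,.1202,.02],[.6063,-.0116,.02]): print(w2pix('wrist',X,c))
a=save('top','t3.png'); b=save('side','s3.png')
cv2.imwrite('pics/m3.png',np.vstack([np.hstack([cv2.resize(im[60:260,220:480],(390,300),interpolation=2),cv2.resize(b[200:320,200:360],(400,300),interpolation=2)]),cv2.resize(a[160:220,240:398],(790,300),interpolation=2)])[:,:,::-1])
E
```

```text
7.4167 [0.57852426 0.05610598 0.03239647] [-1.79962006e+02  2.69419994e-03  8.59069920e+01] [-2.47555894  0.14359277  7.48933954] [-0.06782893  0.11718609  0.03984869] 0.022000710450999172
[383.97914969 151.71417285]
[372.22053023 384.95754969]
```

View pics/m3.png

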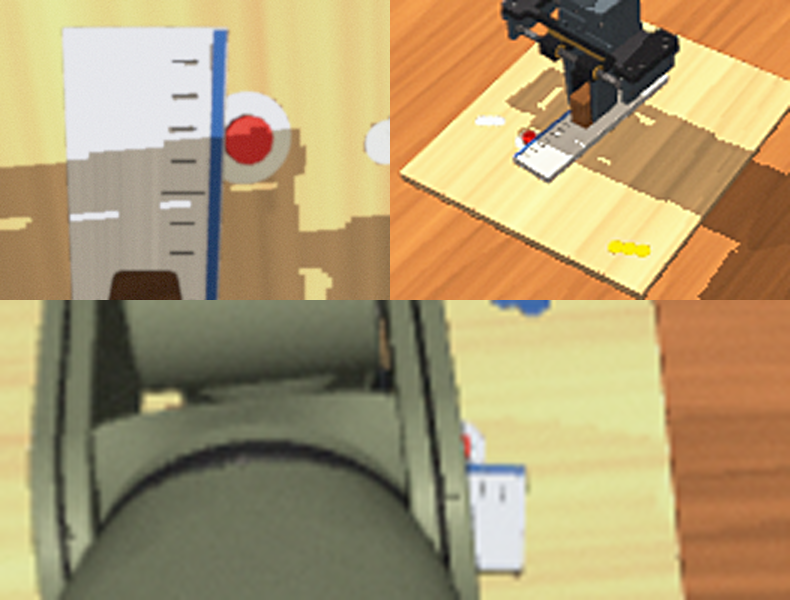

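The wrist crop shows about 1 mm left at pin A (edge at u≈367, pin at u≈370). The top crop shows the edge about at pin B. I'll push slightly more until the force rises.

Call:
play_rows([
  {"hand": 0,"translation": [0,0.05,0],"rot": [0,0,0]},
  {"hand": 0,"translation": [0,0.05,0],"rot": [0,0,0]},
  {"hand": 0,"translation": [0,0,0],"rot": [0,0,0]},
  {"hand": 0,"translation": [0,0,0],"rot": [0,0,0]},
])

```text
time: 7.9
position: [0.5786, 0.0561, 0.0324]
eef_rot: [-179.9, 0.0, 85.9]
contact_force: [-3.7, 0.3, 8.9]
opening: 0.022
```

Call:
play_rows([
  {"hand": 0,"translation": [0,0.05,0],"rot": [0,0,0]},
  {"hand": 0,"translation": [0,0.05,0],"rot": [0,0,0]},
  {"hand": 0,"translation": [0,0,0],"rot": [0,0,0]},
  {"hand": 0,"translation": [0,0,0],"rot": [0,0,0]},
])

```text
time: 8.23
position: [0.5788, 0.056, 0.0324]
eef_rot: [-179.8, 0.0, 85.9]
contact_force: [-5.0, 0.2, 11.0]
opening: 0.022
```

```bash
python3 - <<'E'
from h import *
s=robot.read_state(); print(s['time'],s['position'],s['eef_rot'],s['contact_force'],s['ft_torque'],s['opening'])
E
```

```text
8.2333 [0.57879829 0.05603686 0.03244918] [-1.79758059e+02  2.18735335e-02  8.59397047e+01] [-5.04766735  0.15996104 11.04664671] [0.08435816 0.79906553 0.1673638 ] 0.022045095066801614
```

The force rose to 5 N with the motion stopped, so the bar is in contact. I'll loosen the grip and do a self-aligning push with the rear finger alone.

Call:
play_rows([
  {"hand": 0.26,"translation": [0,0,0],"rot": [0,0,0]},
  {"hand": 0.3,"translation": [0,0,0],"rot": [0,0,0]},
  {"hand": 0.3,"translation": [0,0,0],"rot": [0,0,0]},
  {"hand": 0.3,"translation": [0,0,0],"rot": [0,0,0]},
])

```text
time: 8.57
position: [0.5809, 0.0558, 0.0314]
eef_rot: [-180.0, 0.0, 85.9]
contact_force: [0.7, -0.0, 0.0]
opening: 0.0273
```

Call:
play_rows([
  {"hand": 0.3,"translation": [0,0.05,0],"rot": [0,0,0]},
  {"hand": 0.3,"translation": [0,0.05,0],"rot": [0,0,0]},
  {"hand": 0.3,"translation": [0,0.05,0],"rot": [0,0,0]},
  {"hand": 0.3,"translation": [0,0,0],"rot": [0,0,0]},
  {"hand": 0.3,"translation": [0,0,0],"rot": [0,0,0]},
])

```text
time: 8.98
position: [0.5815, 0.0558, 0.0316]
eef_rot: [-179.9, 0.0, 85.9]
contact_force: [-2.8, 1.0, 1.1]
opening: 0.0273
```

Call:
play_rows([
  {"hand": 0.3,"translation": [0,0.05,0],"rot": [0,0,0]},
  {"hand": 0.3,"translation": [0,0.05,0],"rot": [0,0,0]},
  {"hand": 0.3,"translation": [0,0.05,0],"rot": [0,0,0]},
  {"hand": 0.3,"translation": [0,0.05,0],"rot": [0,0,0]},
  {"hand": 0.3,"translation": [0,0,0],"rot": [0,0,0]},
  {"hand": 0.3,"translation": [0,0,0],"rot": [0,0,0]},
  {"hand": 0.3,"translation": [0,0,0],"rot": [0,0,0]},
])

```text
time: 9.57
position: [0.5817, 0.0558, 0.0317]
eef_rot: [-179.7, 0.0, 85.9]
contact_force: [-7.7, 1.2, 3.9]
opening: 0.0274
```

Call:
play_rows([
  {"hand": 0.35,"translation": [0,-0.1,0],"rot": [0,0,0]},
  {"hand": 0.5,"translation": [0,-0.2,0],"rot": [0,0,0]},
  {"hand": 0.6,"translation": [0,0,0],"rot": [0,0,0]},
  {"hand": 0.6,"translation": [0,0,0],"rot": [0,0,0]},
  {"hand": 0.6,"translation": [0,0,-1.5],"rot": [0,0,0]},
  {"hand": 0.6,"translation": [0,0,-2.5],"rot": [0,0,0]},
  {"hand": 0.6,"translation": [0,0,-3],"rot": [0,0,0]},
  {"hand": 0.6,"translation": [0,0,-3],"rot": [0,0,0]},
  {"hand": 0.6,"translation": [0,0,-3],"rot": [0,0,0]},
  {"hand": 1,"translation": [-3,0,-1],"rot": [0,0,0]},
  {"hand": 1,"translation": [-3,0,0],"rot": [0,0,0]},
  {"hand": 1,"translation": [-3,0,0],"rot": [0,0,0]},
  {"hand": 1,"translation": [-1,0,0],"rot": [0,0,0]},
  {"hand": 1,"translation": [0,0,0],"rot": [0,0,0]},
  {"hand": 1,"translation": [0,0,0],"rot": [0,0,0]},
])

```text
time: 10.82
position: [0.5747, -0.0437, 0.1719]
eef_rot: [180.0, -0.0, 85.8]
contact_force: [0.4, -0.1, 0.6]
opening: 0.0903
```

```bash
python3 - <<'E'
from h import *
s=robot.read_state(); print(s['time'],s['position'],s['eef_rot'],s['contact_force'],s['opening'])
c=imaging.get_calibration('wrist'); im=save('wrist','w4.png')
for X in ([.6157,.1202,.02],[.6063,-.0116,.02],[.579,.056,.062]): print(w2pix('wrist',X,c))
cv2.imwrite('pics/w4c.png',cv2.resize(im[0:300,200:600],(800,600),interpolation=2)[:,:,::-1])
import json; json.dump({k:(np.array(v).tolist()) for k,v in c.items()},open('w4.json','w'))
E
```

```text
10.8167 [ 0.57468432 -0.04374402  0.17190201] [ 1.79971178e+02 -4.51980595e-02  8.58240586e+01] [ 0.39834765 -0.06299517  0.60855249] 0.090347267382788
[353.65586435   5.80239436]
[350.34184548 177.50026294]
[311.63634441  92.84778597]
```

View pics/w4c.png

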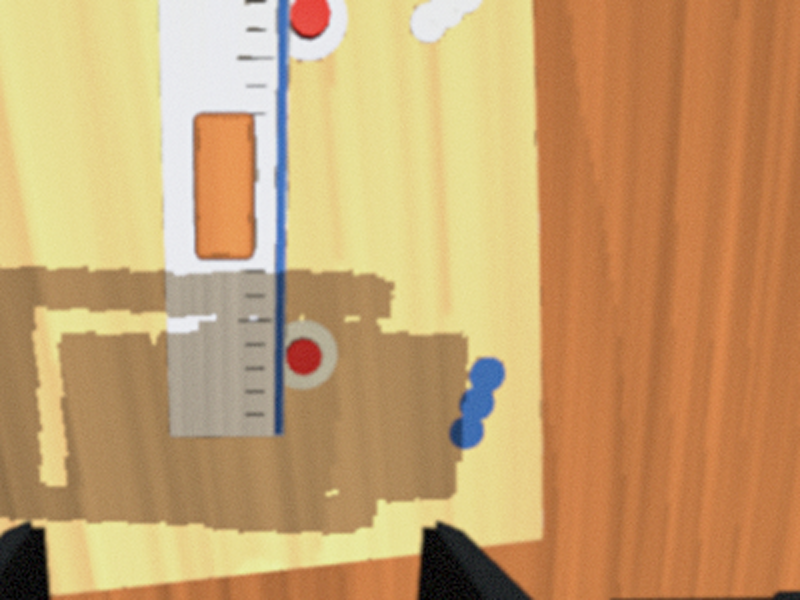

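Both pins touch the blue edge within about one zoomed pixel (0.4 mm): edge and pin meet at (289,15) and (285,355) in the crop. Next I'll move over the small weight.

Call:
play_rows([
  {"hand": 1,"translation": [3,-1.1,-0.8],"rot": [0,0,0]},
  {"hand": 1,"translation": [3,-1.1,-0.8],"rot": [0,0,0]},
  {"hand": 1,"translation": [3,-1.1,-0.8],"rot": [0,0,0]},
  {"hand": 1,"translation": [3,-1.1,-0.8],"rot": [0,0,0]},
  {"hand": 1,"translation": [3,-1.1,-0.8],"rot": [0,0,0]},
  {"hand": 1,"translation": [3,-1.1,0],"rot": [0,0,0]},
  {"hand": 1,"translation": [3,-1.1,0],"rot": [0,0,0]},
  {"hand": 1,"translation": [3,-1.1,0],"rot": [0,0,0]},
  {"hand": 1,"translation": [3,-1.1,0],"rot": [0,0,0]},
  {"hand": 1,"translation": [3,-1.1,0],"rot": [0,0,0]},
  {"hand": 1,"translation": [3,-1.1,0],"rot": [0,0,0]},
  {"hand": 1,"translation": [3,-1.1,0],"rot": [0,0,0]},
  {"hand": 1,"translation": [0,0,0],"rot": [0,0,0]},
  {"hand": 1,"translation": [0,0,0],"rot": [0,0,0]},
])

```text
time: 12.03
position: [0.467, 0.3271, 0.2115]
eef_rot: [-180.0, 0.0, 86.2]
contact_force: [0.3, -0.0, -0.0]
opening: 0.0912
```

```bash
python3 - <<'E'
from h import *
s=robot.read_state(); print(s['time'],s['position'],s['eef_rot'],s['contact_force'],s['opening'])
c=imaging.get_calibration('wrist'); im=save('wrist','w5.png')
print(w2pix('wrist',[.466,.357,.064],c),w2pix('wrist',[.466,.357,.028],c))
import json; json.dump({k:(np.array(v).tolist()) for k,v in c.items()},open('w5.json','w'))
E
```

```text
12.0333 [0.46703494 0.32714011 0.2115041 ] [-1.79973601e+02  1.42461408e-02  8.61864419e+01] [ 0.27356332 -0.00524059 -0.00530984] 0.09119078601827219
[312.60974759 183.56353361] [313.01461292 177.43679458]
```

View pics/w5.png

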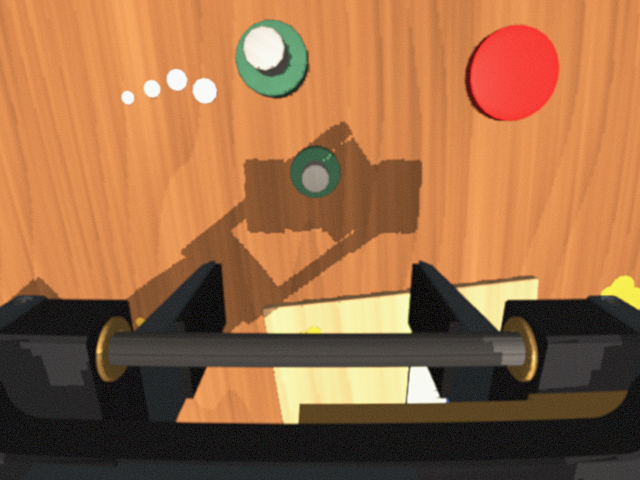

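The small weight's post top is at about (315,179) and its disc centre at (315,172). The big weight at (272,58) and the lid at (513,73) are clear of it.

```bash
python3 - <<'E'
from h import *; import json
c=json.load(open('w5.json')); im=cv2.imread('pics/w5.png'); hsv=cv2.cvtColor(im,cv2.COLOR_BGR2HSV).astype(int)
H,S,V=hsv[:,:,0],hsv[:,:,1],hsv[:,:,2]
r=(slice(140,205),slice(280,350))
m=(S[r]<60)&(V[r]>70); y,x=np.nonzero(m); u=np.median(x)+280,np.median(y)+140; print('post',u,len(x),pix2world('wrist',u,.064,c))
g=((H[r]>60)&(H[r]<100)&(S[r]>70))|m; y,x=np.nonzero(cv2.morphologyEx(g.astype(np.uint8),2,np.ones((3,3)))); (cx,cy),rad=cv2.minEnclosingCircle(np.c_[x,y].astype(np.float32)); print('disc',cx+280,cy+140,rad,pix2world('wrist',(cx+280,cy+140),.026,c))
# bar pose from w4
c=json.load(open('w4.json'))
for p in((200+289/2,7.5),(200+285/2,177.5)): print('edge',pix2world('wrist',p,.022,c))
E
```

```text
post (np.float64(315.0), np.float64(177.0)) 745 [0.4683891  0.36238711 0.064     ]
disc 315.0 171.5 24.824481964111328 [0.46820164 0.36213422 0.026     ]
edge [0.60846135 0.11897525 0.022     ]
edge [ 0.59952508 -0.01082046  0.022     ]
```

Call:
play_rows([
  {"hand": 0.8,"translation": [1.75,-0.05,2],"rot": [0,0,0]},
  {"hand": 0.8,"translation": [1.75,-0.05,2],"rot": [0,0,0]},
  {"hand": 0.7,"translation": [0,0,2.5],"rot": [0,0,0]},
  {"hand": 0.6,"translation": [0,0,2.5],"rot": [0,0,0]},
  {"hand": 0.6,"translation": [0,0,2.5],"rot": [0,0,0]},
  {"hand": 0.6,"translation": [0,0,2.5],"rot": [0,0,0]},
  {"hand": 0.6,"translation": [0,0,2],"rot": [0,0,0]},
  {"hand": 0.6,"translation": [0,0,1.2],"rot": [0,0,0]},
  {"hand": 0.6,"translation": [0,0,0.5],"rot": [0,0,0]},
  {"hand": 0.6,"translation": [0,0,0],"rot": [0,0,0]},
  {"hand": 0.6,"translation": [0,0,0],"rot": [0,0,0]},
])

```text
time: 13.0
position: [0.4705, 0.3594, 0.0354]
eef_rot: [180.0, -0.0, 85.9]
contact_force: [1.0, 0.7, 0.7]
opening: 0.0545
```

Call:
play_rows([
  {"hand": 0.4,"translation": [0,0,0],"rot": [0,0,0]},
  {"hand": 0.3,"translation": [0,0,0],"rot": [0,0,0]},
  {"hand": 0.2,"translation": [0,0,0],"rot": [0,0,0]},
  {"hand": 0.1,"translation": [0,0,0],"rot": [0,0,0]},
  {"hand": 0,"translation": [0,0,0],"rot": [0,0,0]},
  {"hand": 0,"translation": [0,0,0],"rot": [0,0,0]},
  {"hand": 0,"translation": [0,0,0],"rot": [0,0,0]},
  {"hand": 0,"translation": [0,0,0],"rot": [0,0,0]},
], newtons=30)

```text
time: 13.67
position: [0.4692, 0.3596, 0.0353]
eef_rot: [-179.9, 0.0, 85.9]
contact_force: [-4.3, 0.3, 6.1]
opening: 0.0235
```

Gripped at a 23.5 mm opening. Next I'll lift and carry the weight to the pin-A side of the grip.

Call:
play_rows([
  {"hand": 0,"translation": [0,0,-1],"rot": [0,0,0]},
  {"hand": 0,"translation": [0,0,-2],"rot": [0,0,0]},
  {"hand": 0,"translation": [0,0,-3],"rot": [0,0,0]},
  {"hand": 0,"translation": [0,0,-3],"rot": [0,0,0]},
  {"hand": 0,"translation": [0,0,-1],"rot": [0,0,0]},
  {"hand": 0,"translation": [-1,0.6,0],"rot": [0,0,0]},
  {"hand": 0,"translation": [-2,1.15,0],"rot": [0,0,0]},
  {"hand": 0,"translation": [-2,1.15,0],"rot": [0,0,0]},
  {"hand": 0,"translation": [-2,1.15,0],"rot": [0,0,0]},
  {"hand": 0,"translation": [-2,1.15,0],"rot": [0,0,0]},
  {"hand": 0,"translation": [-2,1.15,0],"rot": [0,0,0]},
  {"hand": 0,"translation": [-2,1.15,0],"rot": [0,0,0]},
  {"hand": 0,"translation": [-2,1.15,0],"rot": [0,0,0]},
  {"hand": 0,"translation": [-2,1.15,0],"rot": [0,0,0]},
  {"hand": 0,"translation": [-2,1.15,0],"rot": [0,0,0]},
  {"hand": 0,"translation": [-2,1.15,0],"rot": [0,0,0]},
  {"hand": 0,"translation": [-2,1.1,0],"rot": [0,0,0]},
  {"hand": 0,"translation": [0,0,0],"rot": [0,0,0]},
  {"hand": 0,"translation": [0,0,0],"rot": [0,0,0]},
])

```text
time: 15.25
position: [0.5843, 0.1187, 0.1324]
eef_rot: [-179.8, 0.1, 85.8]
contact_force: [0.2, -0.6, -5.4]
opening: 0.0234
```

```bash
python3 - <<'E'
from h import *
s=robot.read_state(); print(s['time'],s['position'],s['eef_rot'],s['contact_force'],s['opening'])
c=imaging.get_calibration('wrist'); im=save('wrist','w6.png'); b=save('side','s6.png')
p=np.array(s['position'])
print([w2pix('wrist',p+[0,o,.004+.0],c).round(1) for o in(0,.003)])
cv2.imwrite('pics/m6.png',np.hstack([cv2.resize(im[60:460,180:480],(400,533)),cv2.resize(b[120:320,200:350],(400,533))])[:,:,::-1])
E
```

```text
15.25 [0.58433552 0.11868412 0.13243827] [-1.79770007e+02  8.56116537e-02  8.57602256e+01] [ 0.20226659 -0.64055257 -5.38862194] 0.02340986439537994
[array([315.8, 294.6]), array([315.3, 289. ])]
```

View pics/m6.png

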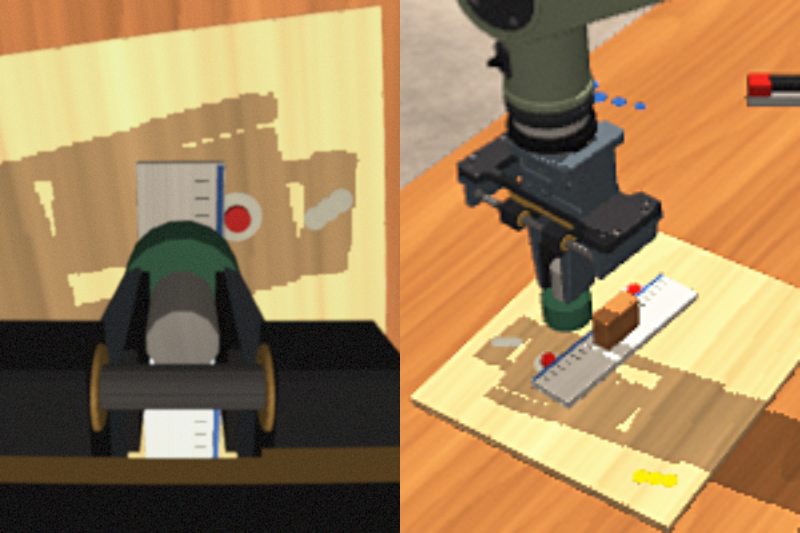

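The weight hangs upright over the bare metal on the pin-A side, and pin A still touches the edge. Next I'll lower it.

Call:
play_rows([
  {"hand": 0,"translation": [0.1,0,1],"rot": [0,0,0]},
  {"hand": 0,"translation": [0.1,0,1.5],"rot": [0,0,0]},
  {"hand": 0,"translation": [0,0,1.5],"rot": [0,0,0]},
  {"hand": 0,"translation": [0,0,1.3],"rot": [0,0,0]},
  {"hand": 0,"translation": [0,0,1],"rot": [0,0,0]},
  {"hand": 0,"translation": [0,0,0.5],"rot": [0,0,0]},
  {"hand": 0,"translation": [0,0,0.2],"rot": [0,0,0]},
  {"hand": 0,"translation": [0,0,0.1],"rot": [0,0,0]},
  {"hand": 0,"translation": [0,0,0],"rot": [0,0,0]},
  {"hand": 0,"translation": [0,0,0],"rot": [0,0,0]},
  {"hand": 0,"translation": [0,0,0],"rot": [0,0,0]},
])

```text
time: 16.27
position: [0.5858, 0.1228, 0.0647]
eef_rot: [179.9, -0.0, 85.9]
contact_force: [-1.1, -0.1, -3.7]
opening: 0.0232
```

Call:
play_rows([
  {"hand": 0,"translation": [0,0,0.05],"rot": [0,0,0]},
  {"hand": 0,"translation": [0,0,0.05],"rot": [0,0,0]},
  {"hand": 0,"translation": [0,0,0],"rot": [0,0,0]},
  {"hand": 0,"translation": [0,0,0],"rot": [0,0,0]},
])

```text
time: 16.6
position: [0.5853, 0.1227, 0.063]
eef_rot: [180.0, 0.0, 85.9]
contact_force: [-0.7, -0.4, -5.2]
opening: 0.0233
```

Call:
play_rows([
  {"hand": 0,"translation": [0,0,0.05],"rot": [0,0,0]},
  {"hand": 0,"translation": [0,0,0.05],"rot": [0,0,0]},
  {"hand": 0,"translation": [0,0,0.05],"rot": [0,0,0]},
  {"hand": 0,"translation": [0,0,0.05],"rot": [0,0,0]},
  {"hand": 0,"translation": [0,0,0.05],"rot": [0,0,0]},
  {"hand": 0,"translation": [0,0,0.05],"rot": [0,0,0]},
  {"hand": 0,"translation": [0,0,0],"rot": [0,0,0]},
  {"hand": 0,"translation": [0,0,0],"rot": [0,0,0]},
  {"hand": 0,"translation": [0,0,0],"rot": [0,0,0]},
])

```text
time: 17.35
position: [0.5853, 0.1228, 0.0599]
eef_rot: [180.0, 0.0, 85.9]
contact_force: [0.6, -0.3, -5.6]
opening: 0.0233
```

Call:
play_rows([
  {"hand": 0,"translation": [0,0,0.05],"rot": [0,0,0]},
  {"hand": 0,"translation": [0,0,0.05],"rot": [0,0,0]},
  {"hand": 0,"translation": [0,0,0],"rot": [0,0,0]},
  {"hand": 0,"translation": [0,0,0],"rot": [0,0,0]},
])

```text
time: 17.68
position: [0.5853, 0.1228, 0.0589]
eef_rot: [-180.0, 0.0, 85.9]
contact_force: [-0.1, 0.2, -4.8]
opening: 0.0233
```

Call:
play_rows([
  {"hand": 0,"translation": [0,0,0.05],"rot": [0,0,0]},
  {"hand": 0,"translation": [0,0,0.05],"rot": [0,0,0]},
  {"hand": 0,"translation": [0,0,0],"rot": [0,0,0]},
  {"hand": 0,"translation": [0,0,0],"rot": [0,0,0]},
])

```text
time: 18.02
position: [0.5853, 0.1227, 0.0578]
eef_rot: [-180.0, 0.0, 85.9]
contact_force: [0.0, -0.1, -3.9]
opening: 0.0233
```

Call:
play_rows([
  {"hand": 0,"translation": [0,0,0.05],"rot": [0,0,0]},
  {"hand": 0,"translation": [0,0,0.05],"rot": [0,0,0]},
  {"hand": 0,"translation": [0,0,0],"rot": [0,0,0]},
  {"hand": 0,"translation": [0,0,0],"rot": [0,0,0]},
])

```text
time: 18.35
position: [0.5854, 0.1228, 0.0573]
eef_rot: [180.0, -0.0, 85.9]
contact_force: [-1.4, -0.5, -1.3]
opening: 0.0231
```

It touched down at z=0.0573, as predicted. I'll release slowly, rise and back away.

Call:
play_rows([
  {"hand": 0.26,"translation": [0,0,0],"rot": [0,0,0]},
  {"hand": 0.28,"translation": [0,0,0],"rot": [0,0,0]},
  {"hand": 0.32,"translation": [0,0,0],"rot": [0,0,0]},
  {"hand": 0.4,"translation": [0,0,0],"rot": [0,0,0]},
  {"hand": 0.5,"translation": [0,0,0],"rot": [0,0,0]},
  {"hand": 0.6,"translation": [0,0,0],"rot": [0,0,0]},
  {"hand": 0.6,"translation": [0,0,0],"rot": [0,0,0]},
  {"hand": 0.6,"translation": [0,0,-1],"rot": [0,0,0]},
  {"hand": 0.6,"translation": [0,0,-2],"rot": [0,0,0]},
  {"hand": 0.6,"translation": [0,0,-3],"rot": [0,0,0]},
  {"hand": 0.6,"translation": [0,0,-3],"rot": [0,0,0]},
  {"hand": 0.6,"translation": [0,0,-3],"rot": [0,0,0]},
  {"hand": 1,"translation": [-3,0,-1],"rot": [0,0,0]},
  {"hand": 1,"translation": [-4,0,0],"rot": [0,0,0]},
  {"hand": 1,"translation": [-4,0,0],"rot": [0,0,0]},
  {"hand": 1,"translation": [-3,0,0],"rot": [0,0,0]},
  {"hand": 1,"translation": [0,0,0],"rot": [0,0,0]},
  {"hand": 1,"translation": [0,0,0],"rot": [0,0,0]},
])

```text
time: 19.85
position: [0.5753, -0.0181, 0.1877]
eef_rot: [179.9, -0.0, 85.7]
contact_force: [-0.4, 0.8, 0.6]
opening: 0.0903
```

```bash
python3 - <<'E'
from h import *
s=robot.read_state(); print(s['time'],s['position'],s['eef_rot'],s['contact_force'],s['opening'])
c=imaging.get_calibration('wrist'); im=save('wrist','w7.png')
for X in ([.6157,.1202,.02],[.6063,-.0116,.02],[.579,.056,.062],[.584,.1255,.086]): print(w2pix('wrist',X,c))
cv2.imwrite('pics/w7c.png',cv2.resize(im[0:300,200:600],(800,600),interpolation=2)[:,:,::-1])
E
```

```text
19.85 [ 0.57527703 -0.01813795  0.18774631] [ 1.79948245e+02 -2.07564650e-02  8.57300404e+01] [-0.42425491  0.80404745  0.57264172] 0.09026402195303133
[352.32833879  45.21788181]
[349.44972388 202.92564822]
[313.42799615 129.76498801]
[312.56776327  21.09502312]
```

View pics/w7c.png

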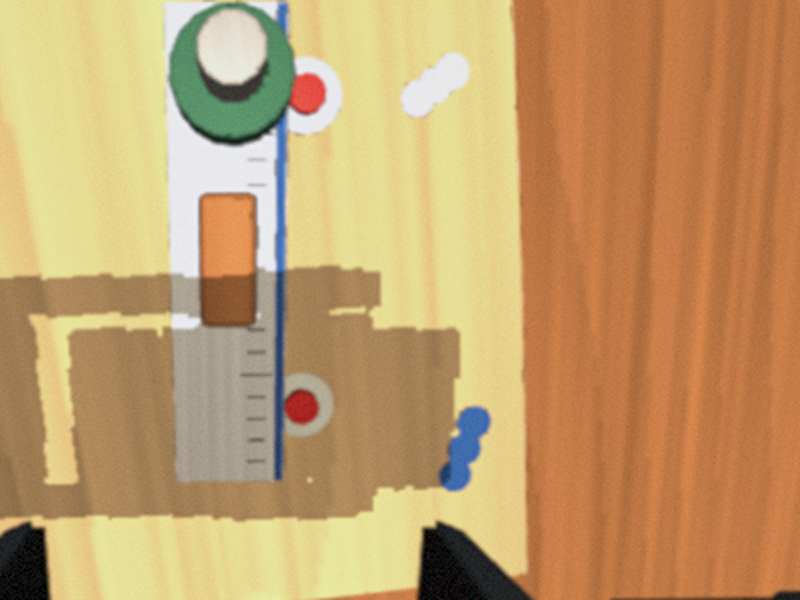

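The weight stands on the bare metal on the bar's centre line, clear of the grip. The blue edge meets pin A (about (288,93)) and pin B (about (285,407)), and the gripper is clear. I'm handing the job in.

```bash
python3 -c "
from workcell import robot
print(robot.sign_off())"
```

```text
the job is handed in; nothing more can be done
None
```

I slid the aluminium straightedge by its wooden grip until its blue-striped edge met both red pins. A light push with one finger then squared it against them, reading about 8 N. After that I lowered the small green weight onto the bare metal on the pin-A side of the grip and released it only after it had touched down. The job was handed in at about 20 s.

**Pins:** The last wrist picture shows the edge within about one enlarged pixel (roughly 0.5 mm) of each pin. The weight's disc hides part of the contact at pin A.

**Weight:** It stands upright, about 70 mm from the bar's middle and about 3 mm off its centre line. The picture put the weight about 2 mm off my prediction, well within the 15 mm allowed.

**Clearance:** The gripper was open and touching nothing when I handed in. The arm stayed well clear of the jar, red lid and stapler, but I took no final picture of them.

While the wooden grip was held, the tool read an upward force of 5 to 11 N. It vanished on release, and the height readings showed no lifting of the straightedge.

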